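# Load the workholders for a laser weld repair batch

## Task

Load the next repair batch into its workholders on the laser welding bench: lay the shaft in the pair of V-blocks, centred lengthwise; stand the stepped mould insert upright and flat on the bed of the open vice, in the middle of the jaws with its long side along them; and set each flanged bush, flange down and flat on the plate, over the peg that suits its bore, the large bush on the thick peg and the small one on the thin peg. Set the pieces down gently, never drop them, and leave the marker pen where it lies.

Things in the scene. Friction and masses are not known exactly. Their poses are not given: they have to be found in the camera images.
- shaft: Workpiece: ground steel shaft lying on the table, 130 mm long: the middle 110 mm are 24 mm in diameter, the last 10 mm at each end 16 mm; both ends alike, about 0.44 kg. Origin at its centre, on its axis (12 mm above the table at the start); its y axis runs along the shaft (at the start within 25 degrees of world y). It may roll about that axis.
- insert: Workpiece, loose: stepped steel mould insert standing upright. Base block 50 mm (its x) by 38 mm (its y) by 24 mm high; centred on top of it a core block 32 mm (x) by 20 mm (y) by 26 mm high, so 50 mm high in all; about 0.48 kg. Origin at the centre of its underside, z up.
- bush_large: Workpiece: the larger of two flanged steel guide bushes, standing on its flange. Flange 68 mm in diameter, 6 mm thick, at the bottom; above it the body of 58 mm outside diameter, up to 32 mm overall height; plain through bore of 40 mm. About 0.38 kg. Origin at the centre of its underside, z up along the bore.
- bush_small: Workpiece: the smaller of two flanged steel guide bushes, standing on its flange. Flange 52 mm in diameter, 6 mm thick, at the bottom; above it the body of 42 mm outside diameter, up to 38 mm overall height; plain through bore of 24 mm. About 0.31 kg. Origin at the centre of its underside, z up along the bore.
- vee_rest: Holder, fixed: dark plate 62 (x) by 116 (y) by 10 mm with two V-blocks 56 mm wide in x, 38 mm high, 18 mm thick, centred at y = +44 and -44 mm (70 mm free between them, down to the plate). 90 degree grooves along y at x = 0: mouth 36 mm wide at 38 mm height, bottom at 20 mm. A 24 mm shaft seated in both has its axis 37 mm above the table. Origin: centre of the underside, z up.
- vice: Holder, fixed: dark toolmaker's vice, 60 mm wide (x). Flat bed 22 mm above the table; two jaws 20 mm higher, faces along x and 54 mm apart (y = +27 and -27 mm), do not move. It reaches to y = +45 mm and, with screw block (38 mm high) and screw head, to y = -72 mm. Origin at table height under the middle of the gap between the jaws, z up.
- peg_large: Holder, fixed: round dark plate 84 mm in diameter, 10 mm thick, with the thicker of two upright steel locating pegs at its centre: 30 mm in diameter up to 28 mm above the table, then tapering to 10 mm at its top, 40 mm above the table. Origin at the centre of the plate's underside, z up.
- peg_small: Holder, fixed: round dark plate 84 mm in diameter, 10 mm thick, with the thinner of two upright steel locating pegs at its centre: 14 mm in diameter up to 28 mm above the table, then tapering to 5 mm at its top, 40 mm above the table. Origin at the centre of the plate's underside, z up.
- marker: Bystander, loose and light: white marker pen with a red cap, 130 mm long, 15 mm thick, lying on the table along its own x axis. Origin at its middle, on its axis.
Things that resemble listed ones, but are neither listed nor needed, are in the scene too. Leave any purple or turquoise look-alike of the bush_small alone.

How it is judged:
By the outcome, as a careful person would: the job done as asked, in the order asked, and still so for the second after the job is handed in, with the robot touching nothing.
It also fails if it takes over 104 s, if anything falls off the work surface, if the arm or the gripper's body presses on something with over 40 N, if the wrist force passes 120 N, or if a joint passes its speed limit or range.

## Robot

A 6-joint arm with a two-finger parallel gripper is mounted at the origin on the work surface. World frame = base frame: x ahead of the robot, y to its left, z up, the work surface at z = 0. Lengths are in mm, angles in rad, forces in N, time in s.
With the tool pointing down it reaches from about 275 to 750 mm from the base axis. Payload 10.2 kg.
Tool frame: the origin (TCP) lies on the front face of the gripper's body, between the roots of the fingers; the fingertips stand 73 mm ahead of it and the grasp point (between the pads) lies 54 mm ahead of it; z points along the fingers, y is the line along which they close (so a half turn about z gives the same grasp; the last joint's range is limited). The gripper opens to 85 mm and grips with 20 to 120 N. Pads are 22 mm wide; open, the fingers measure 114 mm over their backs; the gripper's body (76 mm by 85 mm) begins 54 mm behind the grasp point. The pads swing forward as they close: fully open they stand 13 mm farther back than shut.
Start: joints at [0.924, 0.313, 1.498, -0, 1.331, -0.223], TCP at [215.908, 478.556, 303.894] pointing down, gripper open.
Joint ranges: [-2.94, 2.94], [-0.97, 2.17], [0.19, 2.56], [-1.23, 4.37], [0.02, 3.11], [-2.88, 2.88]. Speed limits (rad/s): [2.39, 2.39, 3.01, 3.14, 3.14, 3.14].

## Interface

Orientations are given as a unit quaternion [w, x, y, z].
In Python, from rig import * gives the robot as it stands.
- The arm moves only by the tool step_arm, never from a script. Its argument "plan" is a list of rows, each an object with "offset": the shift along the tool's x, y, z in cm, a list of three; "rot": the turn, a rotation vector about the tool's x, y, z in degrees, a list of three; "gripper": the finger opening in cm, from 0 to 8.54. In form: [{"offset": [x, y, z], "rot": [wx, wy, wz], "gripper": gripper}, ...]. A call has 1 to 12 rows; each row is the pose to reach, as a shift and turn from the pose commanded when the call began, along the tool's axes at that moment; what a row does not reach only later rows make up. A row lasts 1/10 s, in which the tool goes at most 50 mm and 8.59 degrees, less where a joint would pass 70% of its speed; a pose out of reach is approached as far as the arm can. A call with a gripper value outside its range is refused whole. The fingers move at their own pace and stop on an object; "squeeze" is the grip in N (left out, the last holds). Time passes only in rows, so rows that repeat a pose let the fingers close. It gives the time, the measured TCP pose, the force, the opening and the grip force at its end, in the units of the state.
- sense(): the state, without advancing time (a new reading comes with each control period).
- capture(name): name is "side" or "top"; returns a dict with "color" (384x512x3 uint8, red, green, blue), "depth" (384x512 float32, mm along the optical axis (not along the pixel's ray), 0 where there is no reading), "vertical_fov" (degrees; the focal length in pixels is half the picture's height over the tangent of half this angle, whatever the lens; pixels are square), "cx", "cy" (the principal point, pixels), "rvec" (rotation vector, rad) and "tvec" (3), from world to camera coordinates, as OpenCV has them. Camera axes: x right, y down, z forward; pixel columns grow to the right and rows downward; lengths in mm; the calibration is good to about 2 mm. A picture is of the moment at which its call begins.
- finish_job(): hands the job in; it is judged then, once.
The state is a dict: "time_s": time; "joints": joint angles; "dq": joint speeds; "tau": joint torques, N m; "eef_pos": TCP position; "ee_rot": TCP orientation; "force": force on the tool from outside, world axes, zero at the start; "wrist_torque": the same for the moment, N m; "grip_width": opening from 0.0 (shut) to 1.0 (fully open); "grip_force": force on a finger pad.
Only numpy, scipy, OpenCV 4.12 (cv2) and the standard library are available. Lean on these libraries where they do the work, as an engineer would, in place of code of your own. Each camera call takes 0.05 s, during which the arm holds its last target. There are 200 camera calls.

## Working session

There is one attempt and no reset: what is moved stays moved. The work goes in short steps, Python scripts to look and compute and a tool call to move; the robot and the scene stay as the last step left them, time stands still between calls to the robot, and variables do not carry over. Pictures are saved under pics/ and viewed, at most 14 in all, crops included, and the job is handed in when it is done.

Besides the shell and the picture viewer there is one more tool, called after "Call:" in YAML: its name, and indented under it one key for each argument. step_arm: Moves the arm, as the interface text tells. Its arguments: {"type":"object","properties":{"plan":{"type":"array"},"squeeze":{"type":"number"}},"required":["plan"]}

```bash
ls; mkdir -p pics; cat > h.py <<'E'
from rig import *
import numpy as np, cv2
def cap(n):
    c=capture(n); f=c["color"].shape[0]/2/np.tan(np.radians(c["vertical_fov"])/2)
    R=cv2.Rodrigues(np.array(c["rvec"],float))[0]; t=np.array(c["tvec"],float).ravel()
    c.update(f=f,R=R,t=t); return c
def ray(c,u,v,z):
    d=c["R"].T@np.array([(u-c["cx"])/c["f"],(v-c["cy"])/c["f"],1]); o=-c["R"].T@c["t"]
    return o+d*(z-o[2])/d[2]
def cloud(c):
    h,w=c["depth"].shape; u,v=np.meshgrid(np.arange(w),np.arange(h)); d=c["depth"].astype(float)
    p=np.stack([(u-c["cx"])/c["f"]*d,(v-c["cy"])/c["f"]*d,d],-1)
    P=(p-c["t"])@c["R"]; P[d==0]=np.nan; return P
def save(c,n,s=1.5):
    cv2.imwrite("pics/"+n,cv2.resize(c["color"][:,:,::-1],None,fx=s,fy=s))
E
python3 - <<'E'
from h import *
s=sense(); print(s)
for n in("top","side"):
    c=cap(n); save(c,n+"1.png"); print(n,c["f"],c["cx"],c["cy"],-c["R"].T@c["t"],c["R"][2])
    np.savez("/tmp/"+n,**{k:c[k] for k in("color","depth")})
E
```

```text
pics
{'time_s': 0.0, 'joints': array([ 9.23597794e-01,  3.13396237e-01,  1.49846065e+00, -2.63260876e-06,
        1.33101015e+00, -2.23391302e-01]), 'dq': array([-0.00203148, -0.00061268,  0.00043254, -0.00127603, -0.00129076,
        0.00113921]), 'tau': array([ 2.39115097e-04, -4.12262857e+01, -2.59746569e+01, -2.10479520e-04,
        4.18774463e-03, -1.16462087e-05]), 'eef_pos': array([215.79392233, 478.40273662, 303.35366205]), 'ee_rot': array([-2.67529914e-04,  2.10320966e-01,  9.77632183e-01, -5.78308910e-04]), 'force': array([0.00055314, 0.27010468, 0.01936818]), 'wrist_torque': array([-0.02999273,  0.00229099, -0.02124596]), 'grip_force': 0.0, 'grip_width': 0.9996516463105015}
top 388.69622370314937 257.1414921941143 189.1778863414562 [ 392.20307992    4.69332371 1015.9542172 ] [ 0.1097554   0.00289849 -0.9939544 ]
side 383.6786703090097 246.60679202097236 193.5802333433342 [436.98707332 807.31247505 617.38718721] [ 0.03238006 -0.82167199 -0.56904014]
```

View pics/top1.png

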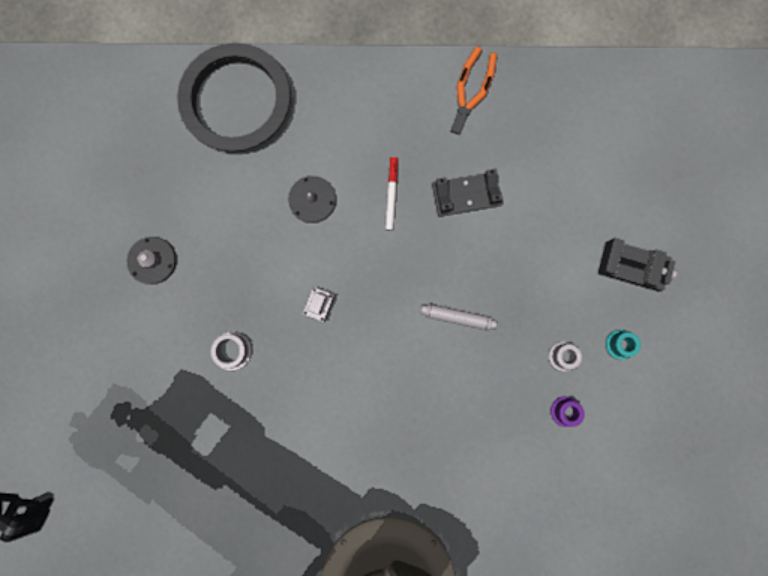

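View pics/side1.png

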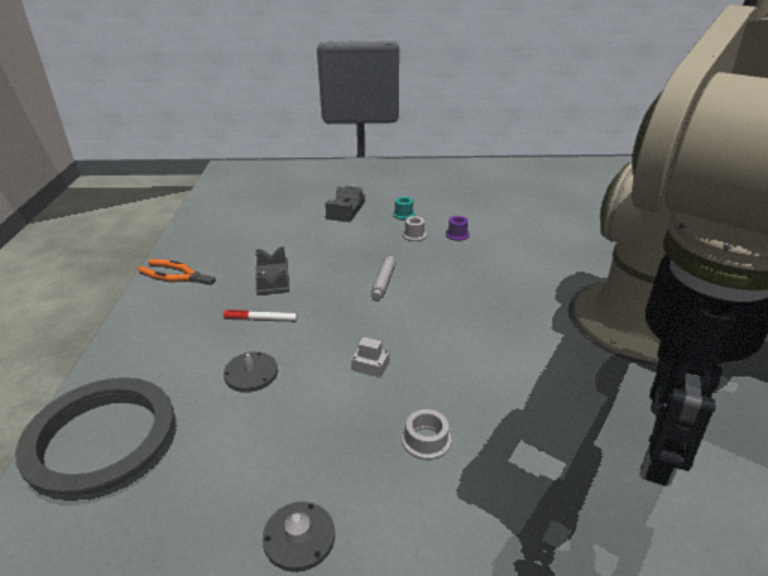

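The top view shows, in 768x576 pixels, the shaft (458,316), insert (320,304), large bush (231,351), steel small bush (566,356) with the turquoise and purple decoys beside it, V-rest (468,193), vice (637,265), thick peg (151,260), thin peg (312,199) and marker (391,194). The side view agrees with this layout.

```bash
cat >> h.py <<'E'
ROI=dict(shaft=(305,211),insert=(213,203),large=(154,234),small=(377,237),vee=(311,129),vice=(425,176),pegL=(101,173),pegS=(208,133))
def top(P,name,zlo,zhi,r=32,uv=None):
    u,v=uv or ROI[name]; Q=P[max(v-r,0):v+r,max(u-r,0):u+r].reshape(-1,3); Q=Q[(Q[:,2]>zlo)&(Q[:,2]<zhi)]
    return Q
def rect(Q):
    return cv2.minAreaRect(Q[:,:2].astype(np.float32))
def circ(Q):
    return cv2.minEnclosingCircle(Q[:,:2].astype(np.float32))
E
python3 - <<'E'
from h import *
c=cap("top"); P=cloud(c)
g=P[200:215,250:270,2]; print("table z",np.nanmedian(g),np.nanstd(g))
for n,lo,hi in [("shaft",8,30),("insert",44,56),("insert",18,29),("insert",8,60),("large",26,40),("large",3,40),("small",30,44),("small",3,44),("vee",32,44),("vee",5,15),("vee",5,44),("vice",36,48),("vice",17,27),("vice",8,60),("pegL",5,16),("pegL",20,50),("pegS",5,16),("pegS",20,50)]:
    r=22 if n in("small",) else (26 if n in("large","insert") else 34)
    Q=top(P,n,lo,hi,r)
    if len(Q)<4: print(n,lo,hi,len(Q)); continue
    print(n,lo,hi,len(Q),"zmed %.1f"%np.median(Q[:,2]),"mean",Q.mean(0)[:2].round(1),"rect",np.round(np.r_[rect(Q)[0],rect(Q)[1],rect(Q)[2]],1),"circ",np.round(np.r_[circ(Q)[0],circ(Q)[1]],1))
E
```

```text
table z -0.6300243379708662 1.8904307847089343
shaft 8 30 443 zmed 21.0 mean [ 446.5 -116.9] rect [ 447.1 -117.4  129.6   23.8   78.1] circ [ 446.  -117.1   64.9]
insert 44 56 104 zmed 49.3 mean [466.1 122.3] rect [466.2 122.5  19.8  31.8  69.2] circ [465.7 122.2  17.6]
insert 18 29 177 zmed 23.6 mean [464.9 121. ] rect [466.  122.6  38.   49.8  69. ] circ [465.2 122.8  29.8]
insert 8 60 301 zmed 25.2 mean [464.9 120.9] rect [465.9 122.4  38.3  49.9  69.5] circ [465.2 122.8  29.8]
large 26 40 230 zmed 31.6 mean [385.4 271.5] rect [3.852e+02 2.714e+02 5.520e+01 5.650e+01 2.000e-01] circ [385.3 271.8  29. ]
large 3 40 499 zmed 21.8 mean [385.8 270.2] rect [386.3 275.9 132.7 129.4  89.2] circ [388.6 278.2  83.8]
small 30 44 159 zmed 36.8 mean [ 381.5 -298.4] rect [ 380.3 -298.5   39.6   40.5    0.5] circ [ 381.2 -299.    20.8]
small 3 44 323 zmed 28.4 mean [ 381. -295.] rect [ 380.2 -303.4  102.9  105.3    1. ] circ [ 387.4 -297.1   62.4]
vee 32 44 173 zmed 36.4 mean [ 664.8 -133.1] rect [ 665.5 -134.6   56.3  105.8   10.4] circ [ 665.6 -135.    59.4]
vee 5 15 661 zmed 9.2 mean [ 663.7 
[... 259 characters left out ...]
 117.2   60.1   74.3] circ [ 539.1 -424.3   61.4]
vice 17 27 535 zmed 21.2 mean [ 537.7 -420.1] rect [ 538.5 -423.3  111.3   61.    74.6] circ [ 538.6 -423.7   61.4]
vice 8 60 1163 zmed 25.5 mean [ 536.7 -422.1] rect [ 537.7 -427.4  119.4   62.1   74.2] circ [ 538.3 -424.8   62.4]
pegL 5 16 697 zmed 9.7 mean [541.3 417.3] rect [541.8 424.4 160.5 154.4   8.1] circ [552.7 416.8  93.5]
pegL 20 50 117 zmed 32.3 mean [540.4 415.4] rect [541.2 417.7  29.2  27.4  63.6] circ [540.9 417.9  14.8]
pegS 5 16 731 zmed 9.5 mean [653.  139.3] rect [660.1 130.8  98.1 115.9   7. ] circ [660.1 130.8  75.9]
pegS 20 50 24 zmed 31.8 mean [651.4 138.6] rect [652.3 138.7  10.5  12.   54.1] circ [653.6 139.5   6.7]
```

```bash
cat >> h.py <<'E'
from scipy.spatial.transform import Rotation as Ro
def go(x,y,z,psi,ref=None):
    s=sense(); p=np.array(s["eef_pos"]); w,a,b,c=s["ee_rot"]; R=Ro.from_quat([a,b,c,w])
    t=np.radians(psi); ty=np.array([np.cos(t),np.sin(t),0]); tz=np.array([0,0,-1.]); T=[]
    for sg in(1,-1):
        T.append(Ro.from_matrix(np.c_[np.cross(sg*ty,tz),sg*ty,tz]))
    rv=min([(R.inv()*k).as_rotvec(degrees=True) for k in T],key=np.linalg.norm)
    q=s["joints"]
    print("t %.1f"%s["time_s"],"pos",p.round(1),"q6 %.2f"%q[5],"F",np.round(s["force"],1),"grip %.3f %.1f"%(s["grip_width"],s["grip_force"]))
    print("->",(x,y,z,psi),"offset cm",R.inv().apply(np.array([x,y,z])-p).round(2)/10,"rot",rv.round(1))
E
python3 - <<'E'
from h import *
c=cap("top"); P=cloud(c)
Q=top(P,"vice",8,60,40); a=np.radians(74.4); d=Q[:,:2]-[541.3,-414.4]
l=d@[np.cos(a),np.sin(a)]; m=d@[np.sin(a),-np.cos(a)]
for k in range(-80,55,4):
    s=(l>=k)&(l<k+4)&(abs(m)<35)
    if s.sum(): print(k,s.sum(),np.percentile(Q[s,2],[10,50,90]).round(),"m",m[s].min().round(),m[s].max().round())
go(446.5,-117.2,150,-11.9)
E
```

```text
-76 1 [34. 34. 34.] m 2.0 2.0
-72 9 [33. 35. 37.] m -8.0 6.0
-68 17 [21. 36. 37.] m -26.0 18.0
-64 39 [20. 35. 38.] m -30.0 30.0
-60 62 [19. 30. 37.] m -30.0 29.0
-56 30 [21. 25. 35.] m -31.0 28.0
-52 9 [14. 35. 37.] m -30.0 3.0
-48 27 [34. 40. 43.] m -31.0 27.0
-44 39 [29. 41. 43.] m -30.0 30.0
-40 42 [38. 41. 43.] m -30.0 29.0
-36 41 [38. 40. 43.] m -31.0 30.0
-32 50 [21. 40. 42.] m -31.0 29.0
-28 100 [20. 28. 41.] m -31.0 30.0
-24 41 [18. 21. 24.] m -30.0 30.0
-20 34 [20. 21. 23.] m -31.0 28.0
-16 41 [18. 21. 24.] m -30.0 30.0
-12 36 [19. 20. 23.] m -30.0 28.0
-8 39 [19. 21. 23.] m -30.0 30.0
-4 35 [18. 21. 23.] m -30.0 28.0
0 34 [19. 21. 23.] m -29.0 29.0
4 38 [19. 22. 23.] m -29.0 28.0
8 36 [19. 21. 23.] m -30.0 29.0
12 39 [19. 21. 23.] m -30.0 30.0
16 36 [17. 21. 23.] m -30.0 29.0
20 6 [17. 22. 24.] m -30.0 -2.0
24 10 [20. 39. 41.] m -30.0 28.0
28 42 [25. 40. 42.] m -30.0 30.0
32 43 [38. 41. 43.] m -30.0 29.0
36 44 [28. 40. 43.] m -30.0 31.0
40 48 [21. 40. 42.] m -30.0 29.0
44 95 [11. 26. 40.] m -30.0 29.0
t 0.2 pos [215.8 478.5 303.6] q6 -0.22 F [0.2 0.1 1.3] grip 1.001 0.0
-> (446.5, -117.2, 150, -11.9) offset cm [-45.525 -44.802  15.379] rot [-0.   0.  77.6]
```

Call:
step_arm:
  plan:
    - {"offset":[-45.5,-44.8,15.4],"rot":[0,0,77.6],"gripper":5.0}
    - {"offset":[-45.5,-44.8,15.4],"rot":[0,0,77.6],"gripper":5.0}
    - {"offset":[-45.5,-44.8,15.4],"rot":[0,0,77.6],"gripper":5.0}
    - {"offset":[-45.5,-44.8,15.4],"rot":[0,0,77.6],"gripper":5.0}
    - {"offset":[-45.5,-44.8,15.4],"rot":[0,0,77.6],"gripper":5.0}
    - {"offset":[-45.5,-44.8,15.4],"rot":[0,0,77.6],"gripper":5.0}
    - {"offset":[-45.5,-44.8,15.4],"rot":[0,0,77.6],"gripper":5.0}
    - {"offset":[-45.5,-44.8,15.4],"rot":[0,0,77.6],"gripper":5.0}
    - {"offset":[-45.5,-44.8,15.4],"rot":[0,0,77.6],"gripper":5.0}
    - {"offset":[-45.5,-44.8,15.4],"rot":[0,0,77.6],"gripper":5.0}
    - {"offset":[-45.5,-44.8,15.4],"rot":[0,0,77.6],"gripper":5.0}
    - {"offset":[-45.5,-44.8,15.4],"rot":[0,0,77.6],"gripper":5.0}

```text
time_s: 1.4
eef_pos: [426.8, -67.6, 162.8]
ee_rot: [0.0, 0.777, 0.63, 0.0]
force: [1.4, 0.7, 0.0]
grip_width: 0.58
grip_force: 0.0
```

```bash
python3 -c "
from h import *
go(446.5,-117.2,110,-11.9)"
```

```text
t 1.4 pos [426.8 -67.6 162.8] q6 -0.22 F [1.4 0.7 0. ] grip 0.580 0.0
-> (446.5, -117.2, 110, -11.9) offset cm [-4.45   2.953  5.279] rot [ 0. -0. -0.]
```

Call:
step_arm:
  plan:
    - {"offset":[-4.45,2.95,3.3],"rot":[0,0,0],"gripper":5.0}
    - {"offset":[-4.45,2.95,3.3],"rot":[0,0,0],"gripper":5.0}
    - {"offset":[-4.45,2.95,3.3],"rot":[0,0,0],"gripper":5.0}
    - {"offset":[-4.45,2.95,3.3],"rot":[0,0,0],"gripper":5.0}

```text
time_s: 1.8
eef_pos: [445.9, -114.1, 130.6]
ee_rot: [-0.0, 0.776, 0.63, 0.0]
force: [-0.2, 0.4, 0.3]
grip_width: 0.586
grip_force: 0.0
```

```bash
python3 -c "
from h import *
go(446.5,-117.2,75,-11.9)
c=cap('side'); save(c,'s2.png')"
```

```text
t 1.8 pos [ 445.9 -114.1  130.6] q6 -0.30 F [-0.2  0.4  0.3] grip 0.586 0.0
-> (446.5, -117.2, 75, -11.9) offset cm [-0.296  0.126  5.557] rot [-0. -0.  0.]
```

View pics/s2.png

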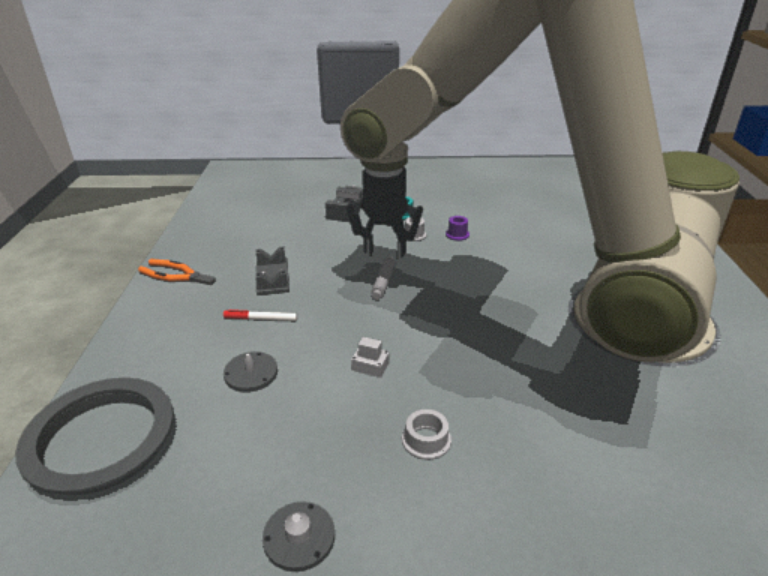

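Gripper at (385,200) px sits centred above the shaft (384,275), with its fingers straddling the shaft axis. I'll descend now.

Call:
step_arm:
  plan:
    - {"offset":[0,0,2],"rot":[0,0,0],"gripper":5.0}
    - {"offset":[0,0,4.0],"rot":[0,0,0],"gripper":5.0}
    - {"offset":[0,0,4.8],"rot":[0,0,0],"gripper":5.0}
    - {"offset":[0,0,4.8],"rot":[0,0,0],"gripper":5.0}
    - {"offset":[0,0,4.8],"rot":[0,0,0],"gripper":5.0}

```text
time_s: 2.35
eef_pos: [446.5, -114.7, 83.1]
ee_rot: [0.001, 0.776, 0.63, 0.0]
force: [0.3, 0.1, 0.6]
grip_width: 0.584
grip_force: 0.0
```

```bash
python3 -c "
from h import *
go(446.5,-117.2,75.5,-11.9)"
```

```text
t 2.4 pos [ 446.5 -114.7   83.1] q6 -0.30 F [0.3 0.1 0.6] grip 0.584 0.0
-> (446.5, -117.2, 75.5, -11.9) offset cm [-0.245  0.049  0.765] rot [0.1 0.  0.1]
```

Call:
step_arm:
  plan:
    - {"offset":[-0.25,0.05,0.75],"rot":[0,0,0],"gripper":5.0}
    - {"offset":[-0.25,0.05,0.75],"rot":[0,0,0],"gripper":4.0}
    - {"offset":[-0.25,0.05,0.75],"rot":[0,0,0],"gripper":3.0}
    - {"offset":[-0.25,0.05,0.75],"rot":[0,0,0],"gripper":2.0}
    - {"offset":[-0.25,0.05,0.75],"rot":[0,0,0],"gripper":1.8}
    - {"offset":[-0.25,0.05,0.75],"rot":[0,0,0],"gripper":1.8}
    - {"offset":[-0.25,0.05,0.75],"rot":[0,0,0],"gripper":1.8}
    - {"offset":[-0.25,0.05,0.75],"rot":[0,0,0],"gripper":1.8}
  squeeze: 70

```text
time_s: 3.15
eef_pos: [446.5, -117.8, 75.3]
ee_rot: [0.001, 0.776, 0.63, 0.0]
force: [-0.4, -0.2, 6.0]
grip_width: 0.256
grip_force: 68.4
```

```bash
python3 -c "
from h import *
go(446.5,-117.2,180,-11.9)"
```

```text
t 3.1 pos [ 446.5 -117.8   75.3] q6 -0.31 F [-0.4 -0.2  6. ] grip 0.256 68.4
-> (446.5, -117.2, 180, -11.9) offset cm [ 5.2000e-02  1.0000e-03 -1.0474e+01] rot [0.1 0.  0. ]
```

Call:
step_arm:
  plan:
    - {"offset":[0,0,-0.5],"rot":[0,0,0],"gripper":1.8}
    - {"offset":[0,0,-1.5],"rot":[0,0,0],"gripper":1.8}
    - {"offset":[0,0,-4],"rot":[0,0,0],"gripper":1.8}
    - {"offset":[0,0,-7],"rot":[0,0,0],"gripper":1.8}
    - {"offset":[0,0,-10],"rot":[0,0,0],"gripper":1.8}
    - {"offset":[0,0,-10.5],"rot":[0,0,0],"gripper":1.8}
    - {"offset":[0,0,-10.5],"rot":[0,0,0],"gripper":1.8}
    - {"offset":[0,0,-10.5],"rot":[0,0,0],"gripper":1.8}

```text
time_s: 3.95
eef_pos: [445.5, -117.2, 178.4]
ee_rot: [-0.001, 0.777, 0.63, -0.0]
force: [0.0, -0.1, -5.6]
grip_width: 0.25
grip_force: 69.5
```

```bash
python3 -c "
from h import *
go(665.5,-134.8,180,10.4)
c=cap('side'); 
cv2.imwrite('pics/s3.png',cv2.resize(c['color'][90:230,170:370,::-1],None,fx=3,fy=3))"
```

```text
t 4.0 pos [ 445.5 -117.2  178.4] q6 -0.31 F [ 0.  -0.1 -5.6] grip 0.250 69.5
-> (665.5, -134.8, 180, 10.4) offset cm [ 2.809 21.89  -0.218] rot [ -0.1  -0.1 -22.3]
```

View pics/s3.png

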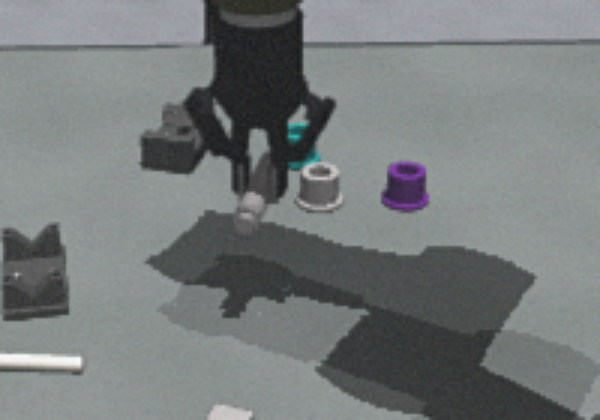

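The shaft is held between the fingers (crop 255,195), clear of the table. I'll move to above the V-blocks.

Call:
step_arm:
  plan:
    - {"offset":[0.4,2.5,0],"rot":[0,0,-3],"gripper":1.8}
    - {"offset":[1,6,0],"rot":[0,0,-8],"gripper":1.8}
    - {"offset":[1.5,10,0],"rot":[0,0,-12],"gripper":1.8}
    - {"offset":[2,14,0],"rot":[0,0,-16],"gripper":1.8}
    - {"offset":[2.5,18,0],"rot":[0,0,-20],"gripper":1.8}
    - {"offset":[2.8,20.5,1],"rot":[0,0,-22.3],"gripper":1.8}
    - {"offset":[2.8,21.9,2],"rot":[0,0,-22.3],"gripper":1.8}
    - {"offset":[2.8,21.9,3],"rot":[0,0,-22.3],"gripper":1.8}
    - {"offset":[2.8,21.9,3],"rot":[0,0,-22.3],"gripper":1.8}
    - {"offset":[2.8,21.9,3],"rot":[0,0,-22.3],"gripper":1.8}

```text
time_s: 5.0
eef_pos: [665.5, -135.1, 149.1]
ee_rot: [-0.001, 0.64, 0.768, -0.0]
force: [-0.2, 1.2, -5.3]
grip_width: 0.254
grip_force: 69.8
```

```bash
python3 -c "
from h import *
go(665.5,-134.8,100.5,10.4)
for n in ('top','side'):
  c=cap(n); P=cloud(c).reshape(-1,3)
  d=P[:,:2]-[665.5,-134.8]; a=np.radians(100.4); l=d@[np.cos(a),np.sin(a)]; m=d@[np.sin(a),-np.cos(a)]
  for lo,hi in((-80,-60),(-60,-30),(30,60),(60,80)):
    s=(l>lo)&(l<hi)&(abs(m)<20)&(P[:,2]>62)&(P[:,2]<120); 
    if s.sum(): print(n,lo,hi,s.sum(),'l',l[s].min().round(1),l[s].max().round(1),'m',m[s].mean().round(1),'z',np.percentile(P[s,2],[10,50,95]).round(1))
"
```

```text
t 5.0 pos [ 665.5 -135.1  149.1] q6 -0.55 F [-0.2  1.2 -5.3] grip 0.254 69.8
-> (665.5, -134.8, 100.5, 10.4) offset cm [0.028 0.017 4.864] rot [-0.1 -0.   0. ]
side -60 -30 26 l -53.1 -30.6 m 0.9 z [90.8 95.6 96.8]
side 30 60 68 l 30.8 59.8 m -0.3 z [85.9 93.9 97.1]
side 60 80 32 l 62.9 68.0 m -0.6 z [79.1 85.6 93. ]
```

Call:
step_arm:
  plan:
    - {"offset":[0,0,1.5],"rot":[0,0,0],"gripper":1.8}
    - {"offset":[0,0,3],"rot":[0,0,0],"gripper":1.8}
    - {"offset":[0,0,4.0],"rot":[0,0,0],"gripper":1.8}
    - {"offset":[0,0,4.4],"rot":[0,0,0],"gripper":1.8}
    - {"offset":[0,0,4.6],"rot":[0,0,0],"gripper":1.8}
    - {"offset":[0,0,4.7],"rot":[0,0,0],"gripper":1.8}
    - {"offset":[0,0,4.75],"rot":[0,0,0],"gripper":1.8}
    - {"offset":[0,0,4.8],"rot":[0,0,0],"gripper":1.8}
    - {"offset":[0,0,4.8],"rot":[0,0,0],"gripper":1.8}

```text
time_s: 6.0
eef_pos: [666.3, -135.3, 102.0]
ee_rot: [0.0, 0.64, 0.768, 0.0]
force: [0.2, -0.7, -5.5]
grip_width: 0.253
grip_force: 69.8
```

Call:
step_arm:
  plan:
    - {"offset":[-0.04,-0.06,0.08],"rot":[0,0,0],"gripper":1.8}
    - {"offset":[-0.04,-0.06,0.12],"rot":[0,0,0],"gripper":1.8}
    - {"offset":[-0.04,-0.06,0.16],"rot":[0,0,0],"gripper":1.8}
    - {"offset":[-0.04,-0.06,0.16],"rot":[0,0,0],"gripper":1.8}

```text
time_s: 6.4
eef_pos: [666.3, -135.8, 101.1]
ee_rot: [0.001, 0.64, 0.768, 0.001]
force: [2.6, 1.7, 2.6]
grip_width: 0.253
grip_force: 70.6
```

Contact has been made: the upward force now outweighs the load. I'll press slightly more and then open.

Call:
step_arm:
  plan:
    - {"offset":[0,0,0.03],"rot":[0,0,0],"gripper":1.8}
    - {"offset":[0,0,0.03],"rot":[0,0,0],"gripper":2.5}
    - {"offset":[0,0,0.03],"rot":[0,0,0],"gripper":2.9}
    - {"offset":[0,0,0.03],"rot":[0,0,0],"gripper":3.6}
    - {"offset":[0,0,0.03],"rot":[0,0,0],"gripper":4.4}
    - {"offset":[0,0,0.03],"rot":[0,0,0],"gripper":4.4}
    - {"offset":[0,0,-2],"rot":[0,0,0],"gripper":4.4}
    - {"offset":[0,0,-5],"rot":[0,0,0],"gripper":4.4}
    - {"offset":[0,0,-9],"rot":[0,0,0],"gripper":5.0}
    - {"offset":[0,0,-9],"rot":[0,0,0],"gripper":5.0}

```text
time_s: 7.4
eef_pos: [667.2, -136.3, 196.2]
ee_rot: [0.005, 0.64, 0.768, 0.001]
force: [0.1, -1.1, 0.1]
grip_width: 0.582
grip_force: 0.0
```

```bash
python3 -c "
from h import *
go(466,122.5,150,-20.8)"
```

```text
t 7.4 pos [ 667.2 -136.3  196.2] q6 -0.55 F [ 0.1 -1.1  0.1] grip 0.582 0.0
-> (466, 122.5, 150, -20.8) offset cm [ 29.121 -15.146   4.345] rot [ 0.5  0.2 31.2]
```

Call:
step_arm:
  plan:
    - {"offset":[29.1,-15.1,4.3],"rot":[0.4,0.2,31.2],"gripper":5.0}
    - {"offset":[29.1,-15.1,4.3],"rot":[0.4,0.2,31.2],"gripper":5.0}
    - {"offset":[29.1,-15.1,4.3],"rot":[0.4,0.2,31.2],"gripper":5.0}
    - {"offset":[29.1,-15.1,4.3],"rot":[0.4,0.2,31.2],"gripper":5.0}
    - {"offset":[29.1,-15.1,4.3],"rot":[0.4,0.2,31.2],"gripper":5.0}
    - {"offset":[29.1,-15.1,4.3],"rot":[0.4,0.2,31.2],"gripper":5.0}
    - {"offset":[29.1,-15.1,4.3],"rot":[0.4,0.2,31.2],"gripper":5.0}
    - {"offset":[29.1,-15.1,4.3],"rot":[0.4,0.2,31.2],"gripper":5.0}
    - {"offset":[29.1,-15.1,4.3],"rot":[0.4,0.2,31.2],"gripper":5.0}
    - {"offset":[29.1,-15.1,4.3],"rot":[0.4,0.2,31.2],"gripper":5.0}
    - {"offset":[29.1,-15.1,4.3],"rot":[0.4,0.2,31.2],"gripper":5.0}

```text
time_s: 8.5
eef_pos: [465.2, 122.4, 147.1]
ee_rot: [-0.003, 0.823, 0.567, -0.001]
force: [-0.2, -0.7, 0.4]
grip_width: 0.587
grip_force: 0.0
```

```bash
python3 -c "
from h import *
go(466,122.5,101,-20.8)
c=cap('top'); P=cloud(c); Q=top(P,'vee',40,60,34)
r=rect(Q); print(len(Q),r)
cv2.imwrite('pics/t4.png',cv2.resize(c['color'][70:260,60:340,::-1],None,fx=2.8,fy=2.8))"
```

```text
t 8.5 pos [465.2 122.4 147.1] q6 0.37 F [-0.2 -0.7  0.4] grip 0.587 0.0
-> (466, 122.5, 101, -20.8) offset cm [0.034 0.099 4.612] rot [-0.4 -0.1 -0.1]
409 ((667.0704956054688, -134.80303955078125), (49.81974792480469, 130.56454467773438), 10.624432563781738)
```

View pics/t4.png

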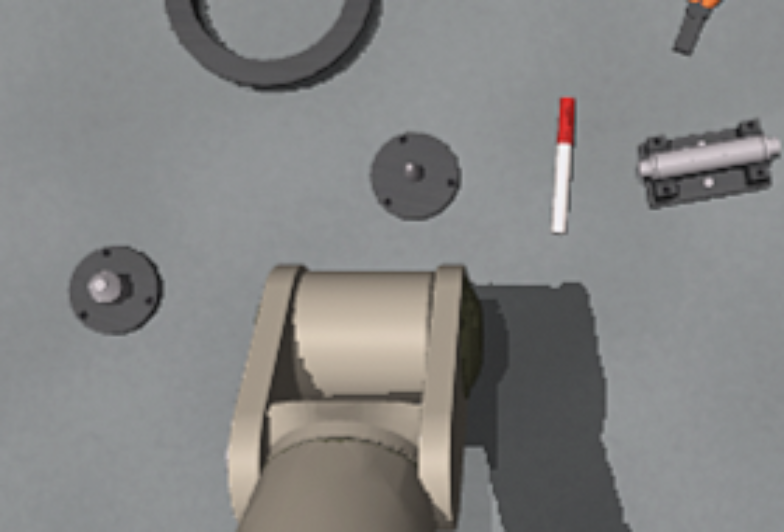

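The shaft lies in both V-blocks at crop (710,158), overhanging the blocks equally at each end. Next is the insert.

Call:
step_arm:
  plan:
    - {"offset":[0.03,0.1,2.5],"rot":[-0.3,0,0],"gripper":5.0}
    - {"offset":[0.03,0.1,4.0],"rot":[-0.3,0,0],"gripper":5.0}
    - {"offset":[0.03,0.1,4.5],"rot":[-0.3,0,0],"gripper":5.0}
    - {"offset":[0.03,0.1,4.5],"rot":[-0.3,0,0],"gripper":5.0}
    - {"offset":[0.03,0.1,4.5],"rot":[-0.3,0,0],"gripper":4.0}
    - {"offset":[0.03,0.1,4.5],"rot":[-0.3,0,0],"gripper":3.2}
    - {"offset":[0.03,0.1,4.5],"rot":[-0.3,0,0],"gripper":2.6}
    - {"offset":[0.03,0.1,4.5],"rot":[-0.3,0,0],"gripper":2.6}
    - {"offset":[0.03,0.1,4.5],"rot":[-0.3,0,0],"gripper":2.6}
    - {"offset":[0.03,0.1,4.5],"rot":[-0.3,0,0],"gripper":2.6}

```text
time_s: 9.55
eef_pos: [466.2, 123.1, 103.3]
ee_rot: [-0.0, 0.823, 0.568, 0.001]
force: [0.1, -0.9, 6.2]
grip_width: 0.358
grip_force: 69.9
```

```bash
python3 -c "
from h import *
go(466,122.5,101,-20.8)"
```

```text
t 9.6 pos [466.2 123.1 103.3] q6 0.37 F [ 0.1 -0.9  6.2] grip 0.358 69.9
-> (466, 122.5, 101, -20.8) offset cm [-0.064  0.006  0.234] rot [ 0.  -0.1  0. ]
```

Call:
step_arm:
  plan:
    - {"offset":[0,0,-0.3],"rot":[0,0,0],"gripper":2.6}
    - {"offset":[0,0,-1],"rot":[0,0,0],"gripper":2.6}
    - {"offset":[0,0,-3],"rot":[0,0,0],"gripper":2.6}
    - {"offset":[0,0,-6],"rot":[0,0,0],"gripper":2.6}
    - {"offset":[0,0,-9],"rot":[0,0,0],"gripper":2.6}
    - {"offset":[0,0,-10.5],"rot":[0,0,0],"gripper":2.6}
    - {"offset":[0,0,-10.5],"rot":[0,0,0],"gripper":2.6}

```text
time_s: 10.25
eef_pos: [465.9, 123.1, 209.1]
ee_rot: [-0.0, 0.823, 0.568, 0.002]
force: [0.4, 0.3, -4.6]
grip_width: 0.36
grip_force: 70.4
```

```bash
python3 -c "
from h import *
go(541.3,-414.6,210,-15.6)"
```

```text
t 10.2 pos [465.9 123.1 209.1] q6 0.38 F [ 0.4  0.3 -4.6] grip 0.360 70.4
-> (541.3, -414.6, 210, -15.6) offset cm [-47.605  26.117  -0.194] rot [ 0.1 -0.2 -5.2]
```

Call:
step_arm:
  plan:
    - {"offset":[-2,1.1,0],"rot":[0,0,0],"gripper":2.6}
    - {"offset":[-5.7,3.1,0],"rot":[0,0,-1],"gripper":2.6}
    - {"offset":[-10,5.5,0],"rot":[0,0,-2],"gripper":2.6}
    - {"offset":[-14.3,7.8,0],"rot":[0,0,-3],"gripper":2.6}
    - {"offset":[-18.5,10.1,0],"rot":[0,0,-4],"gripper":2.6}
    - {"offset":[-22.8,12.5,0],"rot":[0,0,-5.2],"gripper":2.6}
    - {"offset":[-27.1,14.9,0],"rot":[0,0,-5.2],"gripper":2.6}
    - {"offset":[-31.4,17.2,0],"rot":[0,0,-5.2],"gripper":2.6}
    - {"offset":[-35.7,19.6,0],"rot":[0,0,-5.2],"gripper":2.6}
    - {"offset":[-40,21.9,0],"rot":[0,0,-5.2],"gripper":2.6}
    - {"offset":[-43.8,24,0],"rot":[0,0,-5.2],"gripper":2.6}
    - {"offset":[-46.2,25.3,0],"rot":[0,0,-5.2],"gripper":2.6}

```text
time_s: 11.45
eef_pos: [537.3, -401.4, 203.6]
ee_rot: [-0.003, 0.797, 0.604, -0.0]
force: [0.0, 0.3, -4.7]
grip_width: 0.363
grip_force: 70.4
```

Call:
step_arm:
  plan:
    - {"offset":[-1.2,0.8,1.5],"rot":[0,0,0],"gripper":2.6}
    - {"offset":[-1.4,0.8,3],"rot":[0,0,0],"gripper":2.6}
    - {"offset":[-1.4,0.8,4],"rot":[0,0,0],"gripper":2.6}
    - {"offset":[-1.4,0.8,4],"rot":[0,0,0],"gripper":2.6}
    - {"offset":[-1.4,0.8,4],"rot":[0,0,0],"gripper":2.6}

```text
time_s: 11.95
eef_pos: [542.2, -413.4, 166.0]
ee_rot: [-0.002, 0.796, 0.605, 0.0]
force: [0.7, 0.9, -4.0]
grip_width: 0.353
grip_force: 70.5
```

```bash
python3 -c "
from h import *
go(541.3,-414.6,125.3,-15.6)
c=cap('side'); save(c,'x.png')
cv2.imwrite('pics/s5.png',cv2.resize(c['color'][60:210,160:360,::-1],None,fx=4,fy=4))"
```

```text
t 11.9 pos [ 542.2 -413.4  166. ] q6 -0.55 F [ 0.7  0.9 -4. ] grip 0.353 70.5
-> (541.3, -414.6, 125.3, -15.6) offset cm [-0.149 -0.042  4.07 ] rot [-0.1 -0.1  0.1]
```

View pics/s5.png

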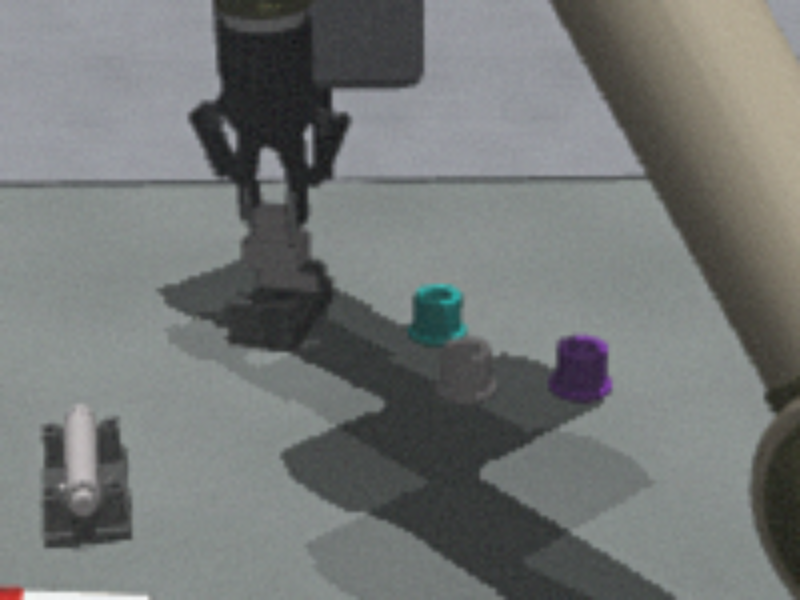

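The insert at crop (275,250) hangs upright above the vice gap at (280,310), and the shaft is seated at (82,460). I'll lower the insert now.

Call:
step_arm:
  plan:
    - {"offset":[-0.1,0,1.2],"rot":[0,0,0],"gripper":2.6}
    - {"offset":[-0.1,0,2.4],"rot":[0,0,0],"gripper":2.6}
    - {"offset":[-0.1,0,3.2],"rot":[0,0,0],"gripper":2.6}
    - {"offset":[-0.1,0,3.6],"rot":[0,0,0],"gripper":2.6}
    - {"offset":[-0.1,0,3.75],"rot":[0,0,0],"gripper":2.6}
    - {"offset":[-0.1,0,3.85],"rot":[0,0,0],"gripper":2.6}
    - {"offset":[-0.1,0,3.9],"rot":[0,0,0],"gripper":2.6}
    - {"offset":[-0.1,0,3.95],"rot":[0,0,0],"gripper":2.6}
    - {"offset":[-0.1,0,3.95],"rot":[0,0,0],"gripper":2.6}

```text
time_s: 12.9
eef_pos: [541.7, -415.1, 126.5]
ee_rot: [-0.001, 0.796, 0.605, 0.0]
force: [-0.3, 0.4, -4.7]
grip_width: 0.354
grip_force: 70.6
```

Call:
step_arm:
  plan:
    - {"offset":[0,0,0.06],"rot":[0,0,0],"gripper":2.6}
    - {"offset":[0,0,0.1],"rot":[0,0,0],"gripper":2.6}
    - {"offset":[0,0,0.14],"rot":[0,0,0],"gripper":2.6}
    - {"offset":[0,0,0.14],"rot":[0,0,0],"gripper":2.6}

```text
time_s: 13.3
eef_pos: [541.7, -415.2, 125.4]
ee_rot: [-0.001, 0.796, 0.605, -0.0]
force: [-2.2, 1.8, 0.4]
grip_width: 0.355
grip_force: 71.2
```

Call:
step_arm:
  plan:
    - {"offset":[0,0,0.04],"rot":[0,0,0],"gripper":2.6}
    - {"offset":[0,0,0.04],"rot":[0,0,0],"gripper":3.1}
    - {"offset":[0,0,0.04],"rot":[0,0,0],"gripper":3.4}
    - {"offset":[0,0,0.04],"rot":[0,0,0],"gripper":4.0}
    - {"offset":[0,0,0.04],"rot":[0,0,0],"gripper":5.0}
    - {"offset":[0,0,0.04],"rot":[0,0,0],"gripper":5.0}
    - {"offset":[0,0,-2],"rot":[0,0,0],"gripper":5.0}
    - {"offset":[0,0,-5],"rot":[0,0,0],"gripper":5.0}
    - {"offset":[0,0,-8.5],"rot":[0,0,0],"gripper":6.0}
    - {"offset":[0,0,-8.5],"rot":[0,0,0],"gripper":8.5}

```text
time_s: 14.3
eef_pos: [542.8, -416.3, 215.5]
ee_rot: [0.003, 0.796, 0.605, 0.0]
force: [0.2, 0.0, 0.2]
grip_width: 0.848
grip_force: 0.0
```

```bash
python3 -c "
from h import *
go(385.3,271.5,160,5)"
```

```text
t 14.3 pos [ 542.8 -416.3  215.5] q6 -0.55 F [0.2 0.  0.2] grip 0.848 0.0
-> (385.3, 271.5, 160, 5) offset cm [ 62.039 -33.679   5.155] rot [  0.3   0.2 -20.6]
```

Call:
step_arm:
  plan:
    - {"offset":[62,-33.7,5],"rot":[0.3,0.2,-20.6],"gripper":8.5}
    - {"offset":[62,-33.7,5],"rot":[0.3,0.2,-20.6],"gripper":8.5}
    - {"offset":[62,-33.7,5],"rot":[0.3,0.2,-20.6],"gripper":8.5}
    - {"offset":[62,-33.7,5],"rot":[0.3,0.2,-20.6],"gripper":8.5}
    - {"offset":[62,-33.7,5],"rot":[0.3,0.2,-20.6],"gripper":8.5}
    - {"offset":[62,-33.7,5],"rot":[0.3,0.2,-20.6],"gripper":8.5}
    - {"offset":[62,-33.7,5],"rot":[0.3,0.2,-20.6],"gripper":8.5}
    - {"offset":[62,-33.7,5],"rot":[0.3,0.2,-20.6],"gripper":8.5}
    - {"offset":[62,-33.7,5],"rot":[0.3,0.2,-20.6],"gripper":8.5}
    - {"offset":[62,-33.7,5],"rot":[0.3,0.2,-20.6],"gripper":8.5}
    - {"offset":[62,-33.7,5],"rot":[0.3,0.2,-20.6],"gripper":8.5}
    - {"offset":[62,-33.7,5],"rot":[0.3,0.2,-20.6],"gripper":8.5}

```text
time_s: 15.5
eef_pos: [406.8, 169.9, 168.9]
ee_rot: [-0.004, 0.676, 0.737, 0.0]
force: [1.7, -0.4, -0.6]
grip_width: 0.998
grip_force: 0.0
```

```bash
python3 -c "
from h import *
go(385.3,271.5,140,5)
c=cap('top'); P=cloud(c); 
Q=top(P,'vice',54,80,30); print('core',len(Q),np.median(Q[:,2]) if len(Q) else 0, rect(Q) if len(Q) else '')
Q=top(P,'vice',43.5,49,12,uv=(422,175)); print('base',len(Q),rect(Q))
cv2.imwrite('pics/t6.png',cv2.resize(c['color'][140:260,350:490,::-1],None,fx=4,fy=4))"
```

```text
t 15.5 pos [406.8 169.9 168.9] q6 0.03 F [ 1.7 -0.4 -0.6] grip 0.998 0.0
-> (385.3, 271.5, 140, 5) offset cm [10.288 -1.245  2.963] rot [-0.3 -0.4 -0. ]
core 146 70.02953095609104 ((540.0955200195312, -414.40789794921875), (21.485403060913086, 32.78166961669922), 74.29727935791016)
base 127 ((541.8907470703125, -403.4375915527344), (56.77317810058594, 50.70634078979492), 79.12090301513672)
```

View pics/t6.png

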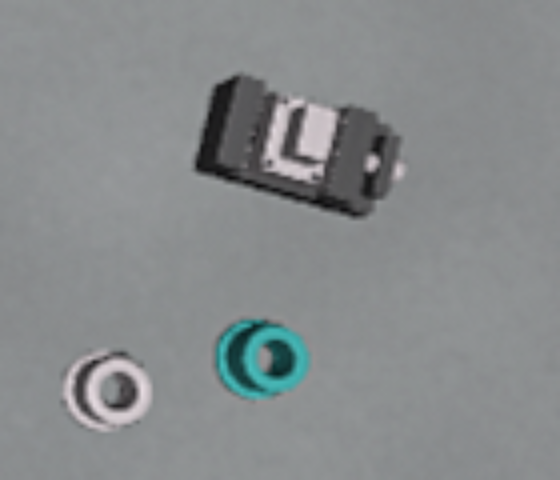

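The insert at crop (310,135) stands between the jaws, core at (540.1,-414.4) and angle 74.3°, within 1.5 mm of the middle. Next is the large bush.

Call:
step_arm:
  plan:
    - {"offset":[5,-0.6,1],"rot":[-0.2,-0.2,0],"gripper":8.5}
    - {"offset":[8.5,-1.1,2],"rot":[-0.2,-0.2,0],"gripper":8.5}
    - {"offset":[10.3,-1.2,2.9],"rot":[-0.2,-0.2,0],"gripper":8.5}
    - {"offset":[10.3,-1.2,2.9],"rot":[-0.2,-0.2,0],"gripper":8.5}
    - {"offset":[10.3,-1.2,2.9],"rot":[-0.2,-0.2,0],"gripper":8.5}
    - {"offset":[10.3,-1.2,2.9],"rot":[-0.2,-0.2,0],"gripper":8.5}

```text
time_s: 16.15
eef_pos: [386.9, 269.0, 141.1]
ee_rot: [-0.002, 0.676, 0.737, 0.0]
force: [-0.4, -0.2, -0.3]
grip_width: 0.992
grip_force: 0.0
```

```bash
python3 -c "
from h import *
go(385.3,271.5,83,5)"
```

```text
t 16.1 pos [386.9 269.  141.1] q6 0.27 F [-0.4 -0.2 -0.3] grip 0.992 0.0
-> (385.3, 271.5, 83, 5) offset cm [ 0.242 -0.132  5.809] rot [-0.1 -0.2 -0. ]
```

Call:
step_arm:
  plan:
    - {"offset":[0.2,-0.1,2],"rot":[-0.1,-0.2,0],"gripper":8.5}
    - {"offset":[0.24,-0.13,4],"rot":[-0.1,-0.2,0],"gripper":8.5}
    - {"offset":[0.24,-0.13,5.4],"rot":[-0.1,-0.2,0],"gripper":8.5}
    - {"offset":[0.24,-0.13,5.8],"rot":[-0.1,-0.2,0],"gripper":8.5}
    - {"offset":[0.24,-0.13,5.8],"rot":[-0.1,-0.2,0],"gripper":7.5}
    - {"offset":[0.24,-0.13,5.8],"rot":[-0.1,-0.2,0],"gripper":6.5}
    - {"offset":[0.24,-0.13,5.8],"rot":[-0.1,-0.2,0],"gripper":5.8}
    - {"offset":[0.24,-0.13,5.8],"rot":[-0.1,-0.2,0],"gripper":5.2}
    - {"offset":[0.24,-0.13,5.8],"rot":[-0.1,-0.2,0],"gripper":5.2}
    - {"offset":[0.24,-0.13,5.8],"rot":[-0.1,-0.2,0],"gripper":5.2}
    - {"offset":[0.24,-0.13,5.8],"rot":[-0.1,-0.2,0],"gripper":5.2}

```text
time_s: 17.25
eef_pos: [385.6, 272.3, 84.5]
ee_rot: [0.001, 0.675, 0.738, 0.001]
force: [-2.3, -3.8, 15.5]
grip_width: 0.658
grip_force: 71.3
```

```bash
python3 -c "
from h import *
go(385.3,271.5,180,5)"
```

```text
t 17.2 pos [385.6 272.3  84.5] q6 0.28 F [-2.3 -3.8 15.5] grip 0.658 71.3
-> (385.3, 271.5, 180, 5) offset cm [-0.081 -0.02  -9.553] rot [0.1 0.  0.1]
```

Call:
step_arm:
  plan:
    - {"offset":[0,0,-0.3],"rot":[0,0,0],"gripper":5.2}
    - {"offset":[0,0,-1],"rot":[0,0,0],"gripper":5.2}
    - {"offset":[0,0,-3],"rot":[0,0,0],"gripper":5.2}
    - {"offset":[0,0,-6],"rot":[0,0,0],"gripper":5.2}
    - {"offset":[0,0,-9],"rot":[0,0,0],"gripper":5.2}
    - {"offset":[0,0,-9.5],"rot":[0,0,0],"gripper":5.2}
    - {"offset":[0,0,-9.5],"rot":[0,0,0],"gripper":5.2}

```text
time_s: 17.95
eef_pos: [384.8, 272.3, 178.0]
ee_rot: [0.0, 0.675, 0.737, 0.0]
force: [-0.6, 0.5, -4.4]
grip_width: 0.652
grip_force: 75.5
```

```bash
python3 -c "
from h import *
go(541.0,417.6,180,20)
c=cap('side')
cv2.imwrite('pics/s7.png',cv2.resize(c['color'][180:384,150:400,::-1],None,fx=2.5,fy=2.5))"
```

```text
t 17.9 pos [384.8 272.3 178. ] q6 0.28 F [-0.6  0.5 -4.4] grip 0.652 75.5
-> (541.0, 417.6, 180, 20) offset cm [13.104 16.83  -0.199] rot [  0.   0. -15.]
```

View pics/s7.png

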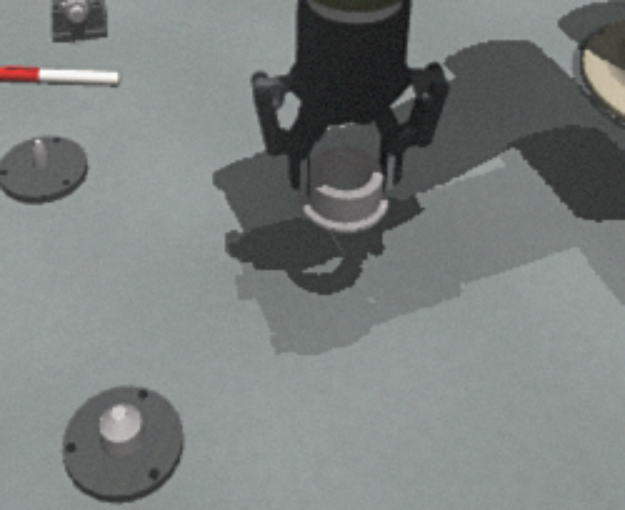

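The bush is held level at crop (345,190); the peg is at (120,425). I'll carry it over.

Call:
step_arm:
  plan:
    - {"offset":[1.3,1.7,0],"rot":[0,0,0],"gripper":5.2}
    - {"offset":[3.7,4.7,0],"rot":[0,0,0],"gripper":5.2}
    - {"offset":[6.2,8,0],"rot":[0,0,0],"gripper":5.2}
    - {"offset":[8.7,11.2,0],"rot":[0,0,0],"gripper":5.2}
    - {"offset":[11.1,14.3,0.5],"rot":[0,0,0],"gripper":5.2}
    - {"offset":[12.5,16.1,1.5],"rot":[0,0,0],"gripper":5.2}
    - {"offset":[13.1,16.8,2.5],"rot":[0,0,0],"gripper":5.2}
    - {"offset":[13.1,16.8,3],"rot":[0,0,0],"gripper":5.2}
    - {"offset":[13.1,16.8,3],"rot":[0,0,0],"gripper":5.2}
    - {"offset":[13.1,16.8,3],"rot":[0,0,0],"gripper":5.2}

```text
time_s: 19.0
eef_pos: [540.4, 417.1, 147.3]
ee_rot: [-0.0, 0.676, 0.737, -0.001]
force: [0.5, -0.5, -3.3]
grip_width: 0.653
grip_force: 75.5
```

```bash
python3 -c "
from h import *
go(541.0,417.6,94.5,5)
c=cap('side')
cv2.imwrite('pics/s8.png',cv2.resize(c['color'][230:384,120:320,::-1],None,fx=3,fy=3))"
```

```text
t 19.0 pos [540.4 417.1 147.3] q6 0.40 F [ 0.5 -0.5 -3.3] grip 0.653 75.5
-> (541.0, 417.6, 94.5, 5) offset cm [0.053 0.073 5.284] rot [-0.1  0.   0. ]
```

View pics/s8.png

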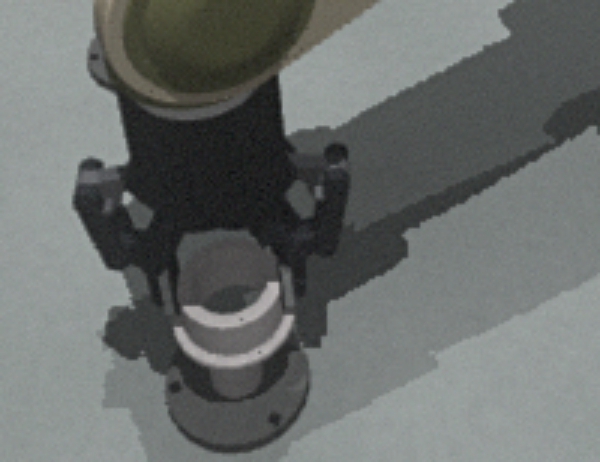

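The bush ring at crop (235,320) is centred above the peg (237,375). I'll lower it.

Call:
step_arm:
  plan:
    - {"offset":[0.05,0.06,1],"rot":[0,0,0],"gripper":5.2}
    - {"offset":[0.05,0.06,2],"rot":[0,0,0],"gripper":5.2}
    - {"offset":[0.05,0.06,3],"rot":[0,0,0],"gripper":5.2}
    - {"offset":[0.05,0.06,4],"rot":[0,0,0],"gripper":5.2}
    - {"offset":[0.05,0.06,4.7],"rot":[0,0,0],"gripper":5.2}
    - {"offset":[0.05,0.06,4.95],"rot":[0,0,0],"gripper":5.2}
    - {"offset":[0.05,0.06,5.05],"rot":[0,0,0],"gripper":5.2}
    - {"offset":[0.05,0.06,5.1],"rot":[0,0,0],"gripper":5.2}
    - {"offset":[0.05,0.06,5.1],"rot":[0,0,0],"gripper":5.2}

```text
time_s: 19.95
eef_pos: [541.4, 418.1, 97.0]
ee_rot: [-0.0, 0.675, 0.737, -0.0]
force: [0.3, 0.0, -3.8]
grip_width: 0.653
grip_force: 75.6
```

Call:
step_arm:
  plan:
    - {"offset":[0,0,0.1],"rot":[0,0,0],"gripper":5.2}
    - {"offset":[0,0,0.15],"rot":[0,0,0],"gripper":5.2}
    - {"offset":[0,0,0.2],"rot":[0,0,0],"gripper":5.2}
    - {"offset":[0,0,0.24],"rot":[0,0,0],"gripper":5.2}
    - {"offset":[0,0,0.24],"rot":[0,0,0],"gripper":5.2}

```text
time_s: 20.45
eef_pos: [541.3, 418.1, 94.7]
ee_rot: [-0.0, 0.675, 0.737, -0.0]
force: [-1.5, -0.2, 1.6]
grip_width: 0.652
grip_force: 76.0
```

Contact is at z = 94.7, as expected. I'll press a hair more, open and retreat.

Call:
step_arm:
  plan:
    - {"offset":[0,0,0.04],"rot":[0,0,0],"gripper":5.2}
    - {"offset":[0,0,0.04],"rot":[0,0,0],"gripper":5.7}
    - {"offset":[0,0,0.04],"rot":[0,0,0],"gripper":6.0}
    - {"offset":[0,0,0.04],"rot":[0,0,0],"gripper":7.0}
    - {"offset":[0,0,0.04],"rot":[0,0,0],"gripper":8.2}
    - {"offset":[0,0,0.04],"rot":[0,0,0],"gripper":8.2}
    - {"offset":[0,0,-2],"rot":[0,0,0],"gripper":8.2}
    - {"offset":[0,0,-5],"rot":[0,0,0],"gripper":8.2}
    - {"offset":[0,0,-9],"rot":[0,0,0],"gripper":8.0}
    - {"offset":[0,0,-11],"rot":[0,0,0],"gripper":7.0}
    - {"offset":[0,0,-11],"rot":[0,0,0],"gripper":7.0}

```text
time_s: 21.55
eef_pos: [542.2, 418.6, 207.9]
ee_rot: [0.001, 0.675, 0.737, 0.003]
force: [-0.0, 0.4, -0.4]
grip_width: 0.823
grip_force: 0.0
```

```bash
python3 -c "
from h import *
go(381.2,-298.7,160,0)"
```

```text
t 21.6 pos [542.2 418.6 207.9] q6 0.40 F [-0.   0.4 -0.4] grip 0.823 0.0
-> (381.2, -298.7, 160, 0) offset cm [-70.051 -22.343   4.514] rot [ 0.3 -0.1  5. ]
```

Call:
step_arm:
  plan:
    - {"offset":[-70,-22.3,2.5],"rot":[0.3,-0.1,5],"gripper":7.0}
    - {"offset":[-70,-22.3,2.5],"rot":[0.3,-0.1,5],"gripper":7.0}
    - {"offset":[-70,-22.3,2.5],"rot":[0.3,-0.1,5],"gripper":7.0}
    - {"offset":[-70,-22.3,2.5],"rot":[0.3,-0.1,5],"gripper":7.0}
    - {"offset":[-70,-22.3,2.5],"rot":[0.3,-0.1,5],"gripper":7.0}
    - {"offset":[-70,-22.3,2.5],"rot":[0.3,-0.1,5],"gripper":7.0}
    - {"offset":[-70,-22.3,2.5],"rot":[0.3,-0.1,5],"gripper":7.0}
    - {"offset":[-70,-22.3,2.5],"rot":[0.3,-0.1,5],"gripper":7.0}
    - {"offset":[-70,-22.3,2.5],"rot":[0.3,-0.1,5],"gripper":7.0}
    - {"offset":[-70,-22.3,2.5],"rot":[0.3,-0.1,5],"gripper":7.0}
    - {"offset":[-70,-22.3,2.5],"rot":[0.3,-0.1,5],"gripper":7.0}
    - {"offset":[-70,-22.3,2.5],"rot":[0.3,-0.1,5],"gripper":7.0}

```text
time_s: 22.75
eef_pos: [408.8, -168.6, 183.2]
ee_rot: [-0.002, 0.707, 0.707, -0.003]
force: [0.5, 0.5, -0.3]
grip_width: 0.817
grip_force: 0.0
```

```bash
python3 -c "
from h import *
go(381.2,-298.7,140,0)
c=cap('top'); P=cloud(c)
for lo,hi in((36,48),(48,60)):
  Q=top(P,'pegL',lo,hi,26); print(len(Q),np.median(Q[:,2]) if len(Q) else '',circ(Q) if len(Q)>3 else '')
Q=top(P,'small',30,44,22);print(len(Q),circ(Q) if len(Q)>3 else '')"
```

```text
t 22.8 pos [ 408.8 -168.6  183.2] q6 -0.65 F [ 0.5  0.5 -0.3] grip 0.817 0.0
-> (381.2, -298.7, 140, 0) offset cm [-13.003  -2.734   4.353] rot [-0.4  0.1  0. ]
265 41.07127184118011 ((539.5028076171875, 417.3052673339844), 29.005064010620117)
0  
0
```

Call:
step_arm:
  plan:
    - {"offset":[-5,-1,1],"rot":[-0.3,0,0],"gripper":7.0}
    - {"offset":[-9,-1.9,2.5],"rot":[-0.3,0,0],"gripper":7.0}
    - {"offset":[-12,-2.5,3.5],"rot":[-0.3,0,0],"gripper":7.0}
    - {"offset":[-13,-2.7,4.3],"rot":[-0.3,0,0],"gripper":7.0}
    - {"offset":[-13,-2.7,4.3],"rot":[-0.3,0,0],"gripper":7.0}
    - {"offset":[-13,-2.7,4.3],"rot":[-0.3,0,0],"gripper":7.0}
    - {"offset":[-13,-2.7,4.3],"rot":[-0.3,0,0],"gripper":7.0}

```text
time_s: 23.5
eef_pos: [383.3, -295.9, 141.9]
ee_rot: [0.001, 0.706, 0.708, -0.001]
force: [-0.7, -1.1, -0.2]
grip_width: 0.815
grip_force: 0.0
```

```bash
python3 -c "
from h import *
go(381.2,-298.7,86,0)
c=cap('side')
cv2.imwrite('pics/s9.png',cv2.resize(c['color'][60:210,200:400,::-1],None,fx=3,fy=3))"
```

```text
t 23.5 pos [ 383.3 -295.9  141.9] q6 -0.90 F [-0.7 -1.1 -0.2] grip 0.815 0.0
-> (381.2, -298.7, 86, 0) offset cm [-0.265 -0.205  5.589] rot [-0.   0.1  0.1]
```

View pics/s9.png

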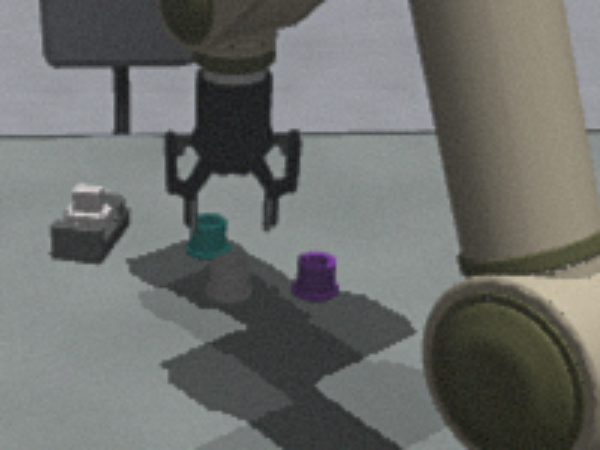

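The gripper at crop (232,200) is above the steel bush (228,278). Both decoys (208,238) and (317,275) are clear of the finger lanes, and the insert stands in the vice.

Call:
step_arm:
  plan:
    - {"offset":[-0.2,-0.2,1.5],"rot":[0,0,0],"gripper":7.0}
    - {"offset":[-0.27,-0.2,3.5],"rot":[0,0,0],"gripper":7.0}
    - {"offset":[-0.27,-0.2,5],"rot":[0,0,0],"gripper":7.0}
    - {"offset":[-0.27,-0.2,5.6],"rot":[0,0,0],"gripper":7.0}
    - {"offset":[-0.27,-0.2,5.6],"rot":[0,0,0],"gripper":6.0}
    - {"offset":[-0.27,-0.2,5.6],"rot":[0,0,0],"gripper":5.0}
    - {"offset":[-0.27,-0.2,5.6],"rot":[0,0,0],"gripper":4.2}
    - {"offset":[-0.27,-0.2,5.6],"rot":[0,0,0],"gripper":3.6}
    - {"offset":[-0.27,-0.2,5.6],"rot":[0,0,0],"gripper":3.6}
    - {"offset":[-0.27,-0.2,5.6],"rot":[0,0,0],"gripper":3.6}
    - {"offset":[-0.27,-0.2,5.6],"rot":[0,0,0],"gripper":3.6}

```text
time_s: 24.65
eef_pos: [381.2, -300.2, 87.0]
ee_rot: [0.002, 0.707, 0.707, -0.001]
force: [-0.8, 3.2, 11.0]
grip_width: 0.475
grip_force: 69.3
```

Call:
step_arm:
  plan:
    - {"offset":[0,0,-0.3],"rot":[0,0,0],"gripper":3.6}
    - {"offset":[0,0,-1],"rot":[0,0,0],"gripper":3.6}
    - {"offset":[0,0,-3],"rot":[0,0,0],"gripper":3.6}
    - {"offset":[0,0,-6],"rot":[0,0,0],"gripper":3.6}
    - {"offset":[0,0,-9.5],"rot":[0,0,0],"gripper":3.6}
    - {"offset":[0,0,-11],"rot":[0,0,0],"gripper":3.6}
    - {"offset":[0,0,-11],"rot":[0,0,0],"gripper":3.6}

```text
time_s: 25.35
eef_pos: [381.2, -300.2, 197.8]
ee_rot: [0.003, 0.707, 0.707, -0.001]
force: [1.1, 0.4, -5.2]
grip_width: 0.475
grip_force: 71.5
```

```bash
python3 -c "
from h import *
go(653,139,200,0)"
```

```text
t 25.4 pos [ 381.2 -300.2  197.8] q6 -0.91 F [ 1.1  0.4 -5.2] grip 0.475 71.5
-> (653, 139, 200, 0) offset cm [43.906 27.193 -0.422] rot [0.1 0.3 0. ]
```

Call:
step_arm:
  plan:
    - {"offset":[1.7,1.1,0],"rot":[0,0,0],"gripper":3.6}
    - {"offset":[5.2,3.2,0],"rot":[0,0,0],"gripper":3.6}
    - {"offset":[9.2,5.7,0],"rot":[0,0,0],"gripper":3.6}
    - {"offset":[13.2,8.2,0],"rot":[0,0,0],"gripper":3.6}
    - {"offset":[17.2,10.7,0],"rot":[0,0,0],"gripper":3.6}
    - {"offset":[21.2,13.1,0],"rot":[0,0,0],"gripper":3.6}
    - {"offset":[25.2,15.6,0],"rot":[0,0,0],"gripper":3.6}
    - {"offset":[29.2,18.1,0],"rot":[0,0,0],"gripper":3.6}
    - {"offset":[33.2,20.6,0],"rot":[0,0,0],"gripper":3.6}
    - {"offset":[37.2,23,0],"rot":[0,0,0],"gripper":3.6}
    - {"offset":[40.7,25.3,0],"rot":[0,0,0],"gripper":3.6}
    - {"offset":[42.9,26.6,0],"rot":[0,0,0],"gripper":3.6}

```text
time_s: 26.55
eef_pos: [647.1, 132.1, 192.2]
ee_rot: [-0.0, 0.706, 0.708, -0.002]
force: [-0.1, -0.8, -3.2]
grip_width: 0.472
grip_force: 71.5
```

Call:
step_arm:
  plan:
    - {"offset":[0.85,0.55,1.5],"rot":[0,0,0],"gripper":3.6}
    - {"offset":[0.85,0.55,3],"rot":[0,0,0],"gripper":3.6}
    - {"offset":[0.85,0.55,4],"rot":[0,0,0],"gripper":3.6}
    - {"offset":[0.85,0.55,4.5],"rot":[0,0,0],"gripper":3.6}
    - {"offset":[0.85,0.55,4.5],"rot":[0,0,0],"gripper":3.6}
    - {"offset":[0.85,0.55,4.5],"rot":[0,0,0],"gripper":3.6}

```text
time_s: 27.15
eef_pos: [652.3, 137.2, 150.0]
ee_rot: [0.001, 0.707, 0.707, -0.001]
force: [0.5, 0.5, -2.7]
grip_width: 0.471
grip_force: 71.6
```

```bash
python3 -c "
from h import *
go(652.7,137.5,97,0)
c=cap('side')
cv2.imwrite('pics/s10.png',cv2.resize(c['color'][140:290,80:280,::-1],None,fx=4,fy=4))"
```

```text
t 27.1 pos [652.3 137.2 150. ] q6 0.03 F [ 0.5  0.5 -2.7] grip 0.471 71.6
-> (652.7, 137.5, 97, 0) offset cm [0.039 0.036 5.299] rot [ 0.   0.1 -0. ]
```

View pics/s10.png

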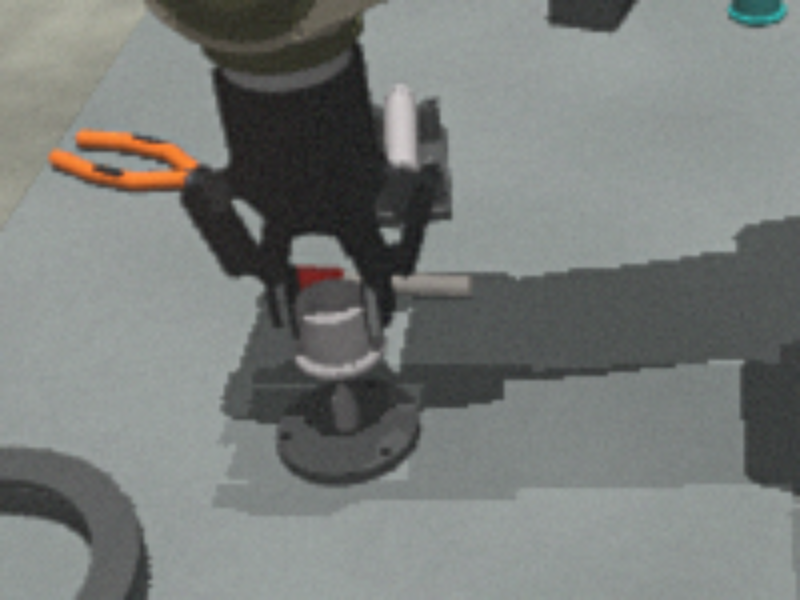

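```bash
python3 -c "
from h import *
c=cap('side')
for p in((653,139,63),(653,139,69),(653,139,40),(653,139,10)):
  q=c['R']@np.array(p,float)+c['t']; u=q[:2]/q[2]*c['f']+[c['cx'],c['cy']]; print(p,((u-[80,140])*4).round(1))
P=cloud(c).reshape(-1,3); s=(abs(P[:,0]-653)<40)&(abs(P[:,1]-139)<40)&(P[:,2]>60)&(P[:,2]<72); Q=P[s]; print(len(Q),Q.min(0),Q.max(0))"
```

```text
(653, 139, 63) [335.9 347.7]
(653, 139, 69) [334.4 339.5]
(653, 139, 40) [341.6 378.5]
(653, 139, 10) [348.8 417.4]
123 [626.77103748 131.72602347  62.06690842] [676.76385978 166.99414075  71.67717337]
```

The bush at crop (338,362) and the peg (344,385) line up with their projected positions to within about 1 mm. I'll lower it.

Call:
step_arm:
  plan:
    - {"offset":[0.0,0.03,1],"rot":[0,0,0],"gripper":3.6}
    - {"offset":[0.0,0.03,2],"rot":[0,0,0],"gripper":3.6}
    - {"offset":[0.0,0.03,3],"rot":[0,0,0],"gripper":3.6}
    - {"offset":[0.0,0.03,4],"rot":[0,0,0],"gripper":3.6}
    - {"offset":[0.0,0.03,4.7],"rot":[0,0,0],"gripper":3.6}
    - {"offset":[0.0,0.03,4.95],"rot":[0,0,0],"gripper":3.6}
    - {"offset":[0.0,0.03,5.05],"rot":[0,0,0],"gripper":3.6}
    - {"offset":[0.0,0.03,5.1],"rot":[0,0,0],"gripper":3.6}
    - {"offset":[0.0,0.03,5.1],"rot":[0,0,0],"gripper":3.6}

```text
time_s: 28.15
eef_pos: [652.6, 137.7, 98.8]
ee_rot: [0.001, 0.707, 0.707, -0.001]
force: [0.3, -0.8, -3.6]
grip_width: 0.467
grip_force: 71.6
```

Call:
step_arm:
  plan:
    - {"offset":[0,0,0.08],"rot":[0,0,0],"gripper":3.6}
    - {"offset":[0,0,0.12],"rot":[0,0,0],"gripper":3.6}
    - {"offset":[0,0,0.16],"rot":[0,0,0],"gripper":3.6}
    - {"offset":[0,0,0.19],"rot":[0,0,0],"gripper":3.6}
    - {"offset":[0,0,0.19],"rot":[0,0,0],"gripper":3.6}

```text
time_s: 28.65
eef_pos: [652.5, 137.7, 97.1]
ee_rot: [0.001, 0.707, 0.707, -0.001]
force: [-3.5, -0.8, 3.0]
grip_width: 0.476
grip_force: 72.2
```

Call:
step_arm:
  plan:
    - {"offset":[0,0,0.04],"rot":[0,0,0],"gripper":3.6}
    - {"offset":[0,0,0.04],"rot":[0,0,0],"gripper":4.1}
    - {"offset":[0,0,0.04],"rot":[0,0,0],"gripper":4.5}
    - {"offset":[0,0,0.04],"rot":[0,0,0],"gripper":5.5}
    - {"offset":[0,0,0.04],"rot":[0,0,0],"gripper":6.5}
    - {"offset":[0,0,0.04],"rot":[0,0,0],"gripper":6.5}
    - {"offset":[0,0,-2],"rot":[0,0,0],"gripper":6.5}
    - {"offset":[0,0,-5],"rot":[0,0,0],"gripper":6.5}
    - {"offset":[0,0,-9],"rot":[0,0,0],"gripper":6.5}
    - {"offset":[0,0,-12],"rot":[0,0,0],"gripper":6.5}
    - {"offset":[0,0,-12],"rot":[0,0,0],"gripper":6.5}

```text
time_s: 29.75
eef_pos: [653.8, 138.0, 221.6]
ee_rot: [0.004, 0.707, 0.707, 0.002]
force: [0.2, -0.3, 0.1]
grip_width: 0.762
grip_force: 0.0
```

Call:
step_arm:
  plan:
    - {"offset":[2,-5,-3],"rot":[0,0,0],"gripper":6.5}
    - {"offset":[4,-10,-5],"rot":[0,0,0],"gripper":6.5}
    - {"offset":[4,-15,-5],"rot":[0,0,0],"gripper":6.5}
    - {"offset":[4,-20,-5],"rot":[0,0,0],"gripper":6.5}
    - {"offset":[4,-25,-5],"rot":[0,0,0],"gripper":6.5}
    - {"offset":[4,-28,-5],"rot":[0,0,0],"gripper":6.5}
    - {"offset":[4,-28,-5],"rot":[0,0,0],"gripper":6.5}
    - {"offset":[4,-28,-5],"rot":[0,0,0],"gripper":6.5}

```text
time_s: 30.55
eef_pos: [372.2, 178.0, 266.7]
ee_rot: [0.001, 0.707, 0.707, -0.001]
force: [0.4, -0.6, -0.8]
grip_width: 0.764
grip_force: 0.0
```

```bash
python3 -c "
from h import *
c=cap('top'); save(c,'t11.png'); P=cloud(c)
for n,lo,hi,f in(('pegS',42,54,circ),('pegL',36,48,circ),('vice',60,80,rect),('vee',44,58,rect)):
  Q=top(P,n,lo,hi,26 if n!='vee' else 34); print(n,len(Q),np.median(Q[:,2]),f(Q))"
```

```text
pegS 144 47.46923411486297 ((650.762939453125, 137.96282958984375), 20.731149673461914)
pegL 267 41.21773702012567 ((539.9817504882812, 417.0232849121094), 29.205934524536133)
vice 131 70.06622920580476 ((540.0811157226562, -414.2113952636719), (21.86876678466797, 32.06034851074219), 77.85166931152344)
vee 297 46.90895425651989 ((664.6146850585938, -134.97933959960938), (20.046981811523438, 130.02838134765625), 11.08533000946045)
```

View pics/t11.png

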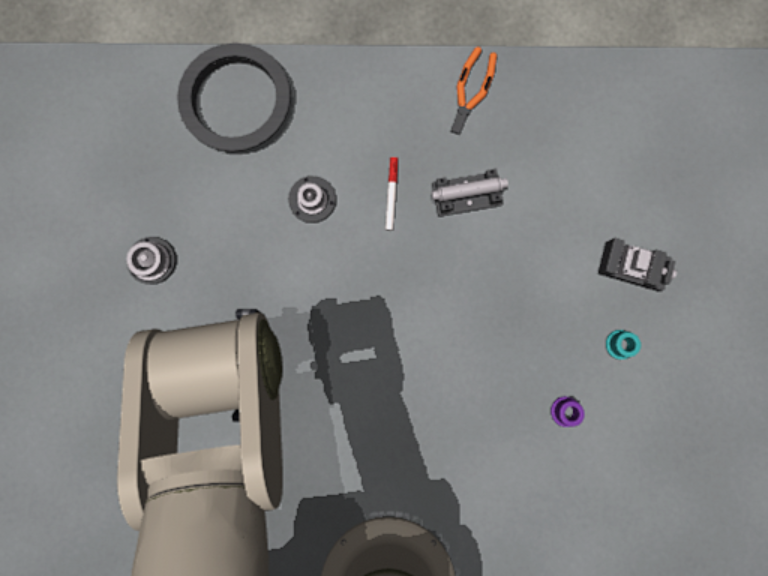

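All four pieces are seated: thin peg bush (311,196), thick peg bush (151,260), shaft (468,190) and insert (637,262). Their heights match, and the marker (391,194) and decoys have not moved. I'll hand it in.

```bash
python3 -c "
from rig import *
print(finish_job())"
```

```text
the job is handed in; nothing more can be done
None
```

The job is handed in at about 31 s of the 104 s: the shaft, insert, large bush and small bush were placed in that order. A last top view showed each at its expected height and within about 2 mm of its target, and the marker pen was left untouched.

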